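# Index the three-spoke wheel and swing the hold-down over the brass bowl

### The job

With a fingertip, gently push on a spoke of the blue three-spoke wheel, turning it until the brass bowl stands at the yellow wedge mark, in line with the red arm's post, while the red hold-down arm is still parked to the side. Then push the red arm round with a fingertip until its black rubber foot is above the middle of the bowl. Grip nothing, do not touch or lift the three pieces riding on the wheel, and leave the hammer, the jar and the copper bar alone.

Things in the scene. Friction and masses are not known exactly. Their poses are not given: they have to be found in the camera images.
- wheel: Three-spoke wheel, turns both ways about a vertical axis, no stops; slight friction (0.15 N m) keeps it where left (it coasts a little if pushed fast). Origin on the axis at bench height. Blue spokes along its own +x and at 120 and 240 degrees: each 18 mm wide, 30 to 44 mm above the bench, free from 27 to 82 mm from the axis. Round cradles at their ends: 66 mm across, centres 115 mm out, floor 35 mm and rim 43 mm above the bench.
- hub_top (a point): Top of the brass cap on the wheel's hub, on the axis, 62 mm above the bench; the dark hub is 54 mm across. Under the wheel lies a fixed grey base disc, 150 mm across, 12 mm thick.
- station (a point): Point where the bowl's underside centre must come: fixed on the base, 115 mm from the wheel's axis in the direction of the hold-down post, 35 mm above the bench. The yellow wedge, painted on the base's 64 mm wide, 12 mm thick grey tongue, lies just outside it, 149 to 187 mm from the axis, pointing to the axis.
- pivot (a point): Pivot of the red hold-down arm: on the axis of its steel post, 215 mm from the wheel's axis in line with the station, 108 mm above the bench (mid-height of the arm). The post and arm head are 36 mm across and top out at 128 mm.
- bar_mid (a point): Point on the red arm's centre line 60 mm from the pivot, 108 mm above the bench. The arm is a straight level bar, 16 mm wide, from 98 to 118 mm above the bench, reaching 108 mm from the pivot.
- foot (a point): Centre of the underside of the black rubber foot under the end of the red arm: 100 mm from the pivot, 78 mm above the bench; the foot is 28 mm across, 20 mm tall. It passes 13 mm above the bowl's rim.
- hold_arm (a joint): Angle of the red arm about its vertical post: 0 when it points at the wheel's axis (foot over the station), growing anticlockwise seen from above; it starts parked at 0.8 to 1.4 rad. Stops at -0.7 and 1.7 rad; light friction (0.07 N m) keeps it where it is left.
- bowl: Loose brass bowl, 72 mm across the rim, 56 mm across the foot, 30 mm tall, open side up, standing in one of the three cradles (1.5 mm play); its rim tops out 65 mm above the bench. Origin at the centre of its underside.
- collar: Loose grey steel collar, 56 mm across, 30 mm tall, with a 30 mm bore, standing in another cradle. Origin at the centre of its underside.
- former: Loose pale wooden dome-shaped former, 56 mm across, 33 mm tall, standing in another cradle. Origin at the centre of its underside.
- hammer: Bystander: hammer lying on the bench to the right, along its own x axis. Origin under its centre.
- jar: Bystander: jar, 60 mm across, 75 mm tall, standing to the left. Origin at the centre of its underside.
- bar: Bystander: upright copper bar end, 30 x 30 mm, 60 mm tall, standing to the left. Origin at the centre of its underside.
Things that resemble listed ones, but are neither listed nor needed, are in the scene too. What is meant by the collar is not purple or turquoise, and is the larger of those in its own colour.

How it is judged:
By the outcome, as a careful person would: the job done as asked, in the order asked, and still so for the second after the job is handed in, with the robot touching nothing.
It also fails if it takes over 67 s, if anything falls off the work surface, if the arm or the gripper's body presses on something with over 40 N, if the wrist force passes 120 N, or if a joint passes its speed limit or range.

### The arm

A 7-joint arm with a two-finger parallel gripper is mounted at the origin on the work surface. World frame = base frame: x ahead of the robot, y to its left, z up, the work surface at z = 0. Lengths are in m, angles in rad, forces in N, time in s.
With the tool pointing down it reaches from about 0.35 to 0.9 m from the base axis. Payload 8.1 kg.
Tool frame: the origin (TCP) lies midway between the tips of the shut fingers; the grasp point (between the pads) lies 19 mm behind it; z points along the fingers, y is the line along which they close (so a half turn about z gives the same grasp; the last joint's range is limited). The gripper opens to 85 mm and grips with 20 to 120 N. Pads are 22 mm wide; open, the fingers measure 114 mm over their backs; the gripper's body (76 mm by 85 mm) begins 54 mm behind the grasp point. The pads swing forward as they close: fully open they stand 13 mm farther back than shut.
Start: joints at [1.042, 0.434, 0.025, 1.573, -0.012, 1.134, -0.075], TCP at [0.258, -0.569, 0.231] pointing down, gripper open.
Joint ranges: [-2.62, 2.62], [-0.44, 2.09], [-1.27, 1.32], [0.08, 2.57], [-1.32, 4.46], [0.12, 2], [-2.74, 2.74]. Speed limits (rad/s): [2.22, 2.22, 3.01, 3.01, 3.14, 3.14, 3.14].

### API

Orientations are given as a rotation vector (axis times angle).
In Python, from rig import observe, get_image, sign_off gives the robot as it stands.
- The arm moves only by the tool servo_tool, never from a script. Its arguments are lists of equal length, an entry for each row: "xyz": the shift along the world's x, y, z in m, a list of three; "rot": the turn, a rotation vector about the world's x, y, z in rad, a list of three; "claw": the closure, from 0 (fully open) to 1 (shut). A call has exactly 5 rows; each row shifts and turns the commanded pose from where the row before left it; what a row does not reach is not made up. A row lasts 1/8 s, in which the tool goes at most 62.5 mm and 10.7 degrees, less where a joint would pass 70% of its speed; a pose out of reach is approached as far as the arm can. A call is refused whole if a number of a shift passes 0.0625 or a number of a turn 0.188, either way. A call with a gripper value outside its range is refused whole. The fingers move at their own pace and stop on an object; "force" is the grip in N (left out, the last holds). Time passes only in rows, so rows that do not move let the fingers close, or fill a call up. It gives the time, the measured TCP pose, the force, the opening and the grip force at its end, in the units of the state.
- observe(): the state, without advancing time (a new reading comes with each control period).
- get_image(name): name is "scene" or "top"; returns a dict with "image" (400x640x3 uint8, red, green, blue), "fov_y" (degrees; the focal length in pixels is half the picture's height over the tangent of half this angle, whatever the lens; pixels are square), "cx", "cy" (the principal point, pixels), "R" (3x3) and "t" (3): a world point X has camera coordinates R X + t. Camera axes: x right, y down, z forward; pixel columns grow to the right and rows downward; lengths in m; the calibration is good to about 2 mm. A picture is of the moment at which its call begins. There is no depth.
- sign_off(): hands the job in; it is judged then, once.
The state is a dict: "time": time; "joint_positions": joint angles; "joint_velocities": joint speeds; "joint_torque": joint torques, N m; "ee_pos": TCP position; "orientation": TCP orientation; "force": force on the tool from outside, world axes, zero at the start; "ft_torque": the same for the moment, N m; "finger_gap": opening from 0.0 (shut) to 1.0 (fully open); "grasp_force": force on a finger pad.
Only numpy, scipy, OpenCV 4.12 (cv2) and the standard library are available. Lean on these libraries where they do the work, as an engineer would, in place of code of your own. Each camera call takes 0.05 s, during which the arm holds its last target. There are 200 camera calls.

## Working session

There is one attempt and no reset: what is moved stays moved. The work goes in short steps, Python scripts to look and compute and a tool call to move; the robot and the scene stay as the last step left them, time stands still between calls to the robot, and variables do not carry over. Pictures are saved under pics/ and viewed, at most 12 in all, crops included, and the job is handed in when it is done.

Besides the shell and the picture viewer there is one more tool, called after "Call:" by a JSON object that holds its "fn" and its "kwargs", one argument or row to a line. servo_tool: Moves the arm, as the interface text tells. Its arguments: {"type":"object","properties":{"xyz":{"type":"array","items":{"type":"array","items":{"type":"number"}}},"rot":{"type":"array","items":{"type":"array","items":{"type":"number"}}},"claw":{"type":"array","items":{"type":"number"}},"force":{"type":"number"}},"required":["xyz","rot","claw"]}

```bash
mkdir -p pics
python3 - <<'E'
from rig import *
import cv2,numpy as np
for n in("top","scene"):
    d=get_image(n); cv2.imwrite(f"pics/{n}0.png",d["image"][:,:,::-1])
    print(n,d["fov_y"],d["cx"],d["cy"],np.round(d["R"],4).tolist(),np.round(d["t"],4).tolist(),[k for k in d])
print(observe())
E
```

```text
top 42.29432135374878 320.1392776787753 189.1114522506162 [[-0.0245, -0.9997, -0.0039], [-0.9856, 0.0248, -0.1674], [0.1675, -0.0002, -0.9859]] [0.0012, 0.6006, 1.3926] ['image', 'fov_y', 'cx', 'cy', 'R', 't']
scene 48.52011584961419 322.4905031824794 194.51739172990767 [[-0.4541, 0.8909, 0.0108], [0.569, 0.2993, -0.7659], [-0.6856, -0.3417, -0.6429]] [0.2846, -0.2358, 1.5512] ['image', 'fov_y', 'cx', 'cy', 'R', 't']
{'time': 0.1, 'joint_positions': array([ 1.04238686,  0.43517511,  0.02494408,  1.57400724, -0.0116521 ,
        1.134011  , -0.07511703]), 'joint_velocities': array([ 0.00088711, -0.00021467, -0.00110658, -0.00247097,  0.00038445,
        0.00012162,  0.00013682]), 'joint_torque': array([ 2.36478154e-03, -6.71758604e+01,  1.02774661e+00, -3.16906321e+01,
        1.57687382e-02,  7.19304022e-03,  4.64340212e-05]), 'ee_pos': array([ 0.25795354, -0.56877768,  0.23059011]), 'orientation': array([-3.06931211e+00, -6.63395701e-01,  5.94770755e-04]), 'force': array([ 0.22557425,  0.04682249, -0.92411509]), 'ft_torque': array([-0.02580495, -0.04667815,  0.04283221]), 'grasp_force': 0.0, 'finger_gap': 0.9990400400337127}
```

View pics/top0.png

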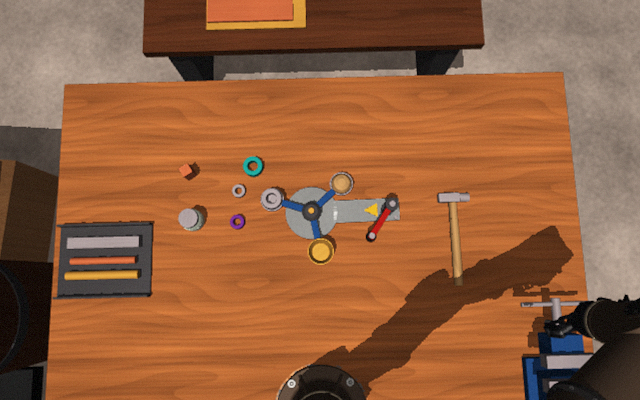

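View pics/scene0.png

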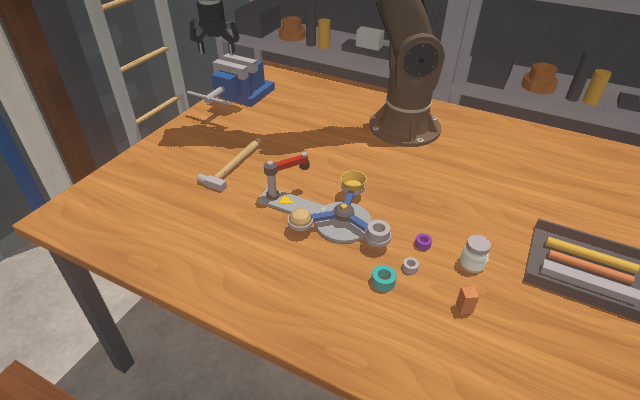

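The top view shows the hub at about (312,211), bowl (320,250), collar (272,198), former (342,183), post (392,203) and the red arm's foot (371,237). The bowl needs about +85° of turn. I'll measure more exactly.

```bash
cat > h.py <<'E'
from rig import *
import cv2,numpy as np
def ray(d,u,v,z):
    f=200/np.tan(np.radians(d["fov_y"])/2); R=np.array(d["R"]);t=np.array(d["t"])
    r=R.T@np.array([(u-d["cx"])/f,(v-d["cy"])/f,1]); c=-R.T@t
    return (c+r*(z-c[2])/r[2])[:2]
def proj(d,X):
    f=200/np.tan(np.radians(d["fov_y"])/2); p=np.array(d["R"])@X+np.array(d["t"])
    return p[0]/p[2]*f+d["cx"],p[1]/p[2]*f+d["cy"]
def crop(d,name,x0=250,y0=150,w=160,h=120,k=5,marks=()):
    im=cv2.resize(d["image"][y0:y0+h,x0:x0+w,::-1],None,fx=k,fy=k,interpolation=cv2.INTER_CUBIC)
    for X in marks:
        u,v=proj(d,np.array(X)); cv2.drawMarker(im,(int((u-x0+.5)*k),int((v-y0+.5)*k)),(255,0,255),cv2.MARKER_CROSS,12,1)
    cv2.imwrite(f"pics/{name}.png",im)
E
python3 - <<'E'
from h import *
d=get_image("top")
hub=ray(d,311.5,210.5,.062);piv=ray(d,391.5,203,.128);
print(hub,piv,np.linalg.norm(piv-hub))
u=(piv-hub)/np.linalg.norm(piv-hub)
ft=ray(d,371,237,.118);bw=ray(d,320,250,.065);co=ray(d,271.5,198,.065);fo=ray(d,342,182,.06)
for p in(bw,co,fo,piv,ft):print(p,np.linalg.norm(p-hub),np.degrees(np.arctan2(*(p-hub)[::-1])))
m=[(*hub,.062),(*piv,.128),(*(hub+.115*u),.035),(*(hub+.149*u),.012),(*(hub+.187*u),.012),(*bw,.065),(*co,.065),(*fo,.06),(*ft,.118)]
crop(d,"c1",marks=m)
E
```

```text
[0.53942414 0.01147162] [ 0.54555857 -0.20016267] 0.21172317597212864
[ 0.43070991 -0.00926492] 0.11067424592317071 -169.20092244817752
[0.5764875  0.12088549] 0.11552094317389038 71.28646730522847
[ 0.61731912 -0.07496192] 0.11635456351541427 -47.97443253175415
[ 0.54555857 -0.20016267] 0.21172317597212864 -88.33969160717399
[ 0.45852694 -0.14367425] 0.17497028163733336 -117.53873847695075
```

View pics/c1.png

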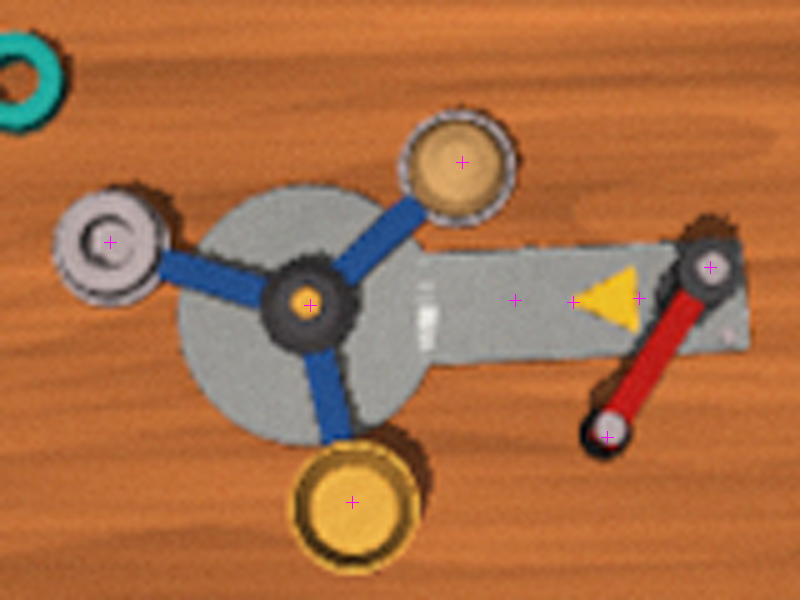

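The crop confirms it: spoke angles are 71° (collar), −48° (former) and −169° (bowl), and the target is about −88°. I'll push on the collar spoke, on the side away from the red arm.

Call:
{"fn": "servo_tool", "kwargs": {
  "xyz": [
    [0.022,0.0415,0],
    [0.022,0.0415,0],
    [0.022,0.0415,0],
    [0.022,0.0415,0],
    [0.022,0.0415,0]
  ],
  "rot": [
    [0,0,-0.05],
    [0,0,-0.05],
    [0,0,-0.05],
    [0,0,-0.05],
    [0,0,-0.05]
  ],
  "claw": [1,1,1,1,1]
}}

```text
time: 0.78
ee_pos: [0.3686, -0.3602, 0.2312]
orientation: [-3.13, -0.273, 0.0]
force: [0.6, -0.9, -0.2]
finger_gap: -0.003
grasp_force: 0.0
```

Call:
{"fn": "servo_tool", "kwargs": {
  "xyz": [
    [0.022,0.0415,0],
    [0.022,0.0415,0],
    [0.022,0.0415,0],
    [0.022,0.0415,0],
    [0.022,0.0415,0]
  ],
  "rot": [
    [0,0,-0.05],
    [0,0,-0.05],
    [0,0,-0.05],
    [0,0,-0.05],
    [0,0,-0.05]
  ],
  "claw": [1,1,1,1,1]
}}

```text
time: 1.4
ee_pos: [0.4786, -0.1528, 0.2313]
orientation: [3.139, -0.119, -0.0]
force: [0.9, -0.1, 0.8]
finger_gap: 0.002
grasp_force: 0.0
```

Call:
{"fn": "servo_tool", "kwargs": {
  "xyz": [
    [0.022,0.0415,0],
    [0.022,0.0415,0],
    [0.022,0.0415,0],
    [0.022,0.0415,0],
    [0.022,0.0415,0]
  ],
  "rot": [
    [0,0,-0.05],
    [0,0,-0.05],
    [0,0,-0.05],
    [0,0,-0.05],
    [0,0,-0.05]
  ],
  "claw": [1,1,1,1,1]
}}

```text
time: 2.02
ee_pos: [0.5886, 0.0545, 0.2311]
orientation: [3.1, -0.51, -0.001]
force: [0.8, -1.0, -0.9]
finger_gap: 0.001
grasp_force: 0.0
```

Call:
{"fn": "servo_tool", "kwargs": {
  "xyz": [
    [0,0,0],
    [0,0,0],
    [0,0,0],
    [0,0,0],
    [0,0,0]
  ],
  "rot": [
    [0,0,0],
    [0,0,0],
    [0,0,0],
    [0,0,0],
    [0,0,0]
  ],
  "claw": [1,1,1,1,1]
}}

```text
time: 2.65
ee_pos: [0.588, 0.0526, 0.2315]
orientation: [3.1, -0.509, 0.0]
force: [-0.1, -0.2, -0.1]
finger_gap: 0.001
grasp_force: 0.0
```

Call:
{"fn": "servo_tool", "kwargs": {
  "xyz": [
    [0,0,-0.03],
    [0,0,-0.03],
    [0,0,-0.03],
    [0,0,-0.03],
    [0,0,-0.02]
  ],
  "rot": [
    [0,0,0],
    [0,0,0],
    [0,0,0],
    [0,0,0],
    [0,0,0]
  ],
  "claw": [1,1,1,1,1]
}}

```text
time: 3.28
ee_pos: [0.5876, 0.0529, 0.09]
orientation: [3.1, -0.508, -0.002]
force: [-0.1, -0.2, 1.1]
finger_gap: 0.003
grasp_force: 0.0
```

Run:
```python
from h import *
a=get_image("scene");b=get_image("top")
crop(a,"s2",230,130,200,150,4,[(.588,.0526,.091)])
crop(b,"t2",250,130,160,120,4)
A=cv2.imread("pics/s2.png");B=cv2.imread("pics/t2.png")
cv2.imwrite("pics/st2.png",np.hstack([cv2.resize(A,(480,360)),cv2.resize(B,(320,240))[:, :].copy() if 0 else cv2.copyMakeBorder(cv2.resize(B,(320,240)),0,120,0,0,0)]))
```

```text
(no output)
```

View pics/st2.png

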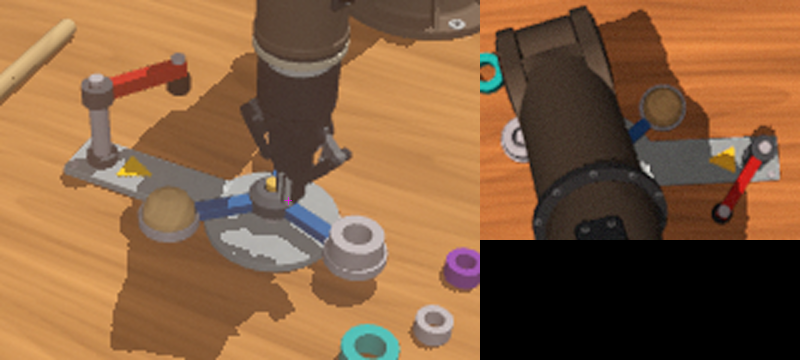

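Run:
```python
from h import *
a=get_image("scene")
e=np.array([.32,.947])
for d in(-.06,-.05,.05,.06):
  print(d,[ (h,*np.round((np.array(proj(a,np.array([*(np.array([.5876,.0529])+d*e),.09+h])))-[230,130])*2.4).astype(int)) for h in (.02,.035,.05,.065,.08)])
```

```text
-0.06 [(0.02, np.int64(246), np.int64(157)), (0.035, np.int64(246), np.int64(146)), (0.05, np.int64(246), np.int64(134)), (0.065, np.int64(247), np.int64(123)), (0.08, np.int64(247), np.int64(111))]
-0.05 [(0.02, np.int64(253), np.int64(162)), (0.035, np.int64(253), np.int64(150)), (0.05, np.int64(253), np.int64(139)), (0.065, np.int64(254), np.int64(127)), (0.08, np.int64(254), np.int64(115))]
0.05 [(0.02, np.int64(326), np.int64(210)), (0.035, np.int64(327), np.int64(199)), (0.05, np.int64(329), np.int64(187)), (0.065, np.int64(330), np.int64(175)), (0.08, np.int64(331), np.int64(163))]
0.06 [(0.02, np.int64(334), np.int64(215)), (0.035, np.int64(335), np.int64(204)), (0.05, np.int64(337), np.int64(192)), (0.065, np.int64(338), np.int64(180)), (0.08, np.int64(339), np.int64(168))]
```

Call:
{"fn": "servo_tool", "kwargs": {
  "xyz": [
    [0,0,-0.02],
    [0,0,-0.02],
    [0,0,-0.014],
    [0,0,0],
    [-0.004,0.0015,0]
  ],
  "rot": [
    [0,0,0],
    [0,0,0],
    [0,0,0],
    [0,0,0],
    [0,0,0]
  ],
  "claw": [1,1,1,1,1]
}}

```text
time: 4.05
ee_pos: [0.5848, 0.0548, 0.0382]
orientation: [-3.1, 0.508, -0.002]
force: [-0.4, -0.2, 1.4]
finger_gap: -0.003
grasp_force: 0.0
```

Run:
```python
from h import *
print(observe()["ee_pos"])
hub=np.array([.5395,.0125]);E=lambda a:np.array([np.cos(np.radians(a)),np.sin(np.radians(a))])
P=lambda p:hub+.055*E(p)+.020*E(p-90)
prev=None
for p in np.arange(71.3,152,8.05):
    x=P(p); print(round(p,1),np.round(x,4),None if prev is None else np.round((x-prev)/5,4)); prev=x
```

```text
[0.5848374  0.05480231 0.03817697]
71.3 [0.5761 0.0582] None
79.4 [0.5693 0.0629] [-0.0014  0.0009]
87.4 [0.562  0.0665] [-0.0015  0.0007]
95.4 [0.5542 0.0692] [-0.0016  0.0005]
103.5 [0.5461 0.0706] [-0.0016  0.0003]
111.5 [0.5379 0.071 ] [-0.0016  0.0001]
119.6 [0.5297 0.0702] [-0.0016 -0.0002]
127.6 [0.5217 0.0683] [-0.0016 -0.0004]
135.7 [0.5141 0.0652] [-0.0015 -0.0006]
143.7 [0.507  0.0612] [-0.0014 -0.0008]
151.8 [0.5005 0.0561] [-0.0013 -0.001 ]
```

Call:
{"fn": "servo_tool", "kwargs": {
  "xyz": [
    [-0.0018,0.0006,-0.001],
    [-0.0018,0.0006,0],
    [-0.0018,0.0006,0],
    [-0.0018,0.0006,0],
    [-0.0018,0.0006,0]
  ],
  "rot": [
    [0,0,0],
    [0,0,0],
    [0,0,0],
    [0,0,0],
    [0,0,0]
  ],
  "claw": [1,1,1,1,1]
}}

```text
time: 4.68
ee_pos: [0.5756, 0.0577, 0.0365]
orientation: [-3.1, 0.507, -0.002]
force: [3.1, -0.9, -2.2]
finger_gap: 0.001
grasp_force: 1.8
```

Call:
{"fn": "servo_tool", "kwargs": {
  "xyz": [
    [-0.0014,0.0009,0],
    [-0.0014,0.0009,0],
    [-0.0014,0.0009,0],
    [-0.0014,0.0009,0],
    [-0.0014,0.0009,0]
  ],
  "rot": [
    [0,0,0.028],
    [0,0,0.028],
    [0,0,0.028],
    [0,0,0.028],
    [0,0,0.028]
  ],
  "claw": [1,1,1,1,1]
}}

```text
time: 5.3
ee_pos: [0.5682, 0.0625, 0.0364]
orientation: [-3.128, 0.286, -0.001]
force: [3.3, 0.8, -0.8]
finger_gap: -0.002
grasp_force: 1.8
```

Call:
{"fn": "servo_tool", "kwargs": {
  "xyz": [
    [-0.0015,0.0007,0],
    [-0.0015,0.0007,0],
    [-0.0015,0.0007,0],
    [-0.0015,0.0007,0],
    [-0.0015,0.0007,0]
  ],
  "rot": [
    [0,0,0.028],
    [0,0,0.028],
    [0,0,0.028],
    [0,0,0.028],
    [0,0,0.028]
  ],
  "claw": [1,1,1,1,1]
}}

```text
time: 5.92
ee_pos: [0.5606, 0.066, 0.0364]
orientation: [-3.141, 0.066, -0.0]
force: [4.0, 1.5, -0.3]
finger_gap: 0.003
grasp_force: 1.9
```

Run:
```python
from h import *
a=get_image("scene"); crop(a,"s3",230,130,200,150,4)
print(observe()["ee_pos"])
```

```text
[0.56019594 0.06596534 0.03632435]
```

View pics/s3.png

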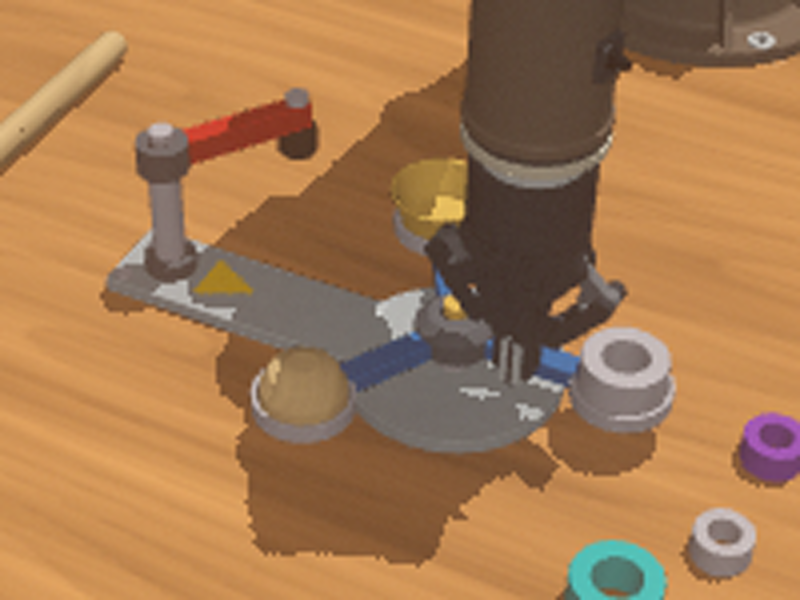

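The wheel turns with the fingertip on the collar spoke at (540,360), so I'll carry on.

Call:
{"fn": "servo_tool", "kwargs": {
  "xyz": [
    [-0.0016,0.0005,0],
    [-0.0016,0.0005,0],
    [-0.0016,0.0005,0],
    [-0.0016,0.0005,0],
    [-0.0016,0.0005,0]
  ],
  "rot": [
    [0,0,0.028],
    [0,0,0.028],
    [0,0,0.028],
    [0,0,0.028],
    [0,0,0.028]
  ],
  "claw": [1,1,1,1,1]
}}

```text
time: 6.6
ee_pos: [0.5525, 0.0682, 0.0363]
orientation: [3.138, 0.153, -0.0]
force: [3.7, 1.4, -0.1]
finger_gap: -0.003
grasp_force: 1.8
```

Call:
{"fn": "servo_tool", "kwargs": {
  "xyz": [
    [-0.0016,0.0003,0],
    [-0.0016,0.0003,0],
    [-0.0016,0.0003,0],
    [-0.0016,0.0003,0],
    [-0.0016,0.0003,0]
  ],
  "rot": [
    [0,0,0.028],
    [0,0,0.028],
    [0,0,0.028],
    [0,0,0.028],
    [0,0,0.028]
  ],
  "claw": [1,1,1,1,1]
}}

```text
time: 7.22
ee_pos: [0.5445, 0.0695, 0.0363]
orientation: [3.119, 0.372, -0.0]
force: [3.3, 0.1, 0.4]
finger_gap: -0.0
grasp_force: 1.6
```

Call:
{"fn": "servo_tool", "kwargs": {
  "xyz": [
    [-0.0016,0.0001,0],
    [-0.0016,0.0001,0],
    [-0.0016,0.0001,0],
    [-0.0016,0.0001,0],
    [-0.0016,0.0001,0]
  ],
  "rot": [
    [0,0,0.028],
    [0,0,0.028],
    [0,0,0.028],
    [0,0,0.028],
    [0,0,0.028]
  ],
  "claw": [1,1,1,1,1]
}}

```text
time: 7.85
ee_pos: [0.5365, 0.0702, 0.0363]
orientation: [3.086, 0.59, 0.0]
force: [3.4, -1.3, 0.3]
finger_gap: -0.003
grasp_force: 1.5
```

Call:
{"fn": "servo_tool", "kwargs": {
  "xyz": [
    [-0.0016,-0.0002,0],
    [-0.0016,-0.0002,0],
    [-0.0016,-0.0002,0],
    [-0.0016,-0.0002,0],
    [-0.0016,-0.0002,0]
  ],
  "rot": [
    [0,0,0.028],
    [0,0,0.028],
    [0,0,0.028],
    [0,0,0.028],
    [0,0,0.028]
  ],
  "claw": [1,1,1,1,1]
}}

```text
time: 8.48
ee_pos: [0.5286, 0.0693, 0.0363]
orientation: [-3.037, -0.804, -0.0]
force: [3.9, -0.3, 0.9]
finger_gap: -0.0
grasp_force: 1.5
```

Call:
{"fn": "servo_tool", "kwargs": {
  "xyz": [
    [-0.0016,-0.0004,0],
    [-0.0016,-0.0004,0],
    [-0.0016,-0.0004,0],
    [-0.0016,-0.0004,0],
    [-0.0016,-0.0004,0]
  ],
  "rot": [
    [0,0,0.028],
    [0,0,0.028],
    [0,0,0.028],
    [0,0,0.028],
    [0,0,0.028]
  ],
  "claw": [1,1,1,1,1]
}}

```text
time: 9.1
ee_pos: [0.5205, 0.0673, 0.0364]
orientation: [-2.973, -1.014, -0.0]
force: [4.3, 0.5, 0.6]
finger_gap: 0.003
grasp_force: 1.5
```

Call:
{"fn": "servo_tool", "kwargs": {
  "xyz": [
    [-0.0015,-0.0006,0],
    [-0.0015,-0.0006,0],
    [-0.0015,-0.0006,0],
    [-0.0015,-0.0006,0],
    [-0.0015,-0.0006,0]
  ],
  "rot": [
    [0,0,0.028],
    [0,0,0.028],
    [0,0,0.028],
    [0,0,0.028],
    [0,0,0.028]
  ],
  "claw": [1,1,1,1,1]
}}

```text
time: 9.72
ee_pos: [0.513, 0.0643, 0.0363]
orientation: [-2.895, -1.22, -0.0]
force: [3.5, 0.6, 0.5]
finger_gap: 0.004
grasp_force: 1.5
```

Call:
{"fn": "servo_tool", "kwargs": {
  "xyz": [
    [-0.0014,-0.0008,0],
    [-0.0014,-0.0008,0],
    [-0.0014,-0.0008,0],
    [0,0,0],
    [0,0,0]
  ],
  "rot": [
    [0,0,0.028],
    [0,0,0.028],
    [0,0,0.028],
    [0,0,0],
    [0,0,0]
  ],
  "claw": [1,1,1,1,1]
}}

```text
time: 10.35
ee_pos: [0.5083, 0.0617, 0.0361]
orientation: [-2.843, -1.337, 0.002]
force: [0.8, -0.2, 1.4]
finger_gap: -0.0
grasp_force: 0.5
```

Run:
```python
from h import *
a=get_image("scene");b=get_image("top")
crop(a,"s4",230,130,160,120,4)
crop(b,"t4",270,150,140,105,4)
A=cv2.imread("pics/s4.png");B=cv2.imread("pics/t4.png")
cv2.imwrite("pics/st4.png",np.hstack([cv2.resize(A,(400,300)),cv2.resize(B,(400,300))]))
print(observe()["ee_pos"])
```

```text
[0.50830812 0.06174699 0.03610671]
```

View pics/st4.png

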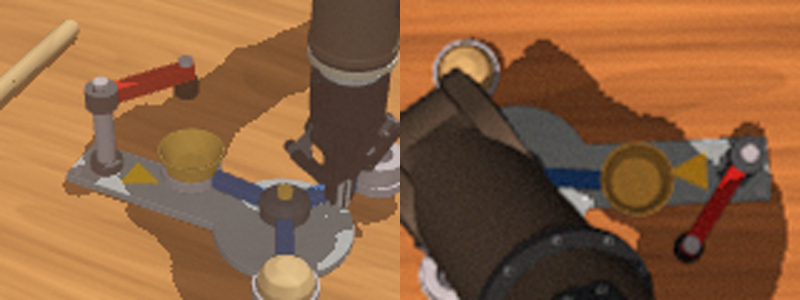

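The bowl is close to the wedge, with its rim centre at about (637,178) in the right half. I'll measure what's left.

Run:
```python
from h import *
d=get_image("top")
t0=cv2.imread("pics/top0.png")[:,:,::-1].copy(); t1=d["image"]
cv2.imwrite("pics/top4.png",t1[:,:,::-1])
def seg(im,box,lo,hi):
    x0,y0,x1,y1=box; h=cv2.cvtColor(im[y0:y1,x0:x1],cv2.COLOR_RGB2HSV)
    m=cv2.inRange(h,lo,hi); ys,xs=np.nonzero(m); 
    (c,r)=cv2.minEnclosingCircle(np.c_[xs,ys].astype(np.float32))
    return xs.mean()+x0,ys.mean()+y0,len(xs),c[0]+x0,c[1]+y0,r
w=seg(t0,(362,195,381,222),(20,150,150),(35,255,255)); print("wedge",w)
hc=seg(t0,(304,203,319,219),(10,120,120),(35,255,255)); print("hubcap",hc)
pv=seg(t0,(386,197,398,209),(0,0,130),(179,70,255)); print("pivtop",pv)
b0=seg(t0,(300,235,340,270),(21,120,60),(35,255,255)); print("bowl0",b0)
b1=seg(t1,(334,195,368,228),(20,120,40),(35,255,255)); print("bowl1",b1)
W=ray(d,w[0],w[1],.012);H=ray(d,hc[0],hc[1],.062);P=ray(d,pv[0],pv[1],.128)
an=lambda v:np.degrees(np.arctan2(v[1],v[0]))
print(W,H,P,an(W-H),an(P-H),an(P-W),np.linalg.norm(W-H),np.linalg.norm(P-H))
u=(P-H)/np.linalg.norm(P-H)
for b in(b0,b1):
    B=ray(d,b[3],b[4],.065); print(B,np.linalg.norm(B-H),an(B-H))
F=ray(d,(468-400)*.35+270,67*.35+150,.06); print("former",F,np.linalg.norm(F-H),an(F-H))
```

```text
wedge (np.float64(372.1904761904762), np.float64(209.48809523809524), 84, 371.8636360168457, 209.5, 6.881924152374268)
hubcap (np.float64(310.65625), np.float64(210.0), 32, 310.66666650772095, 210.0, 3.0732815265655518)
pivtop (np.float64(392.037037037037), np.float64(203.37037037037038), 27, 392.0, 203.16666650772095, 3.0047261714935303)
bowl0 (np.float64(320.0), np.float64(263.0), 1, 320.0, 263.0, 9.999999747378752e-05)
bowl1 (np.float64(362.0), np.float64(215.0), 2, 362.0, 215.0, 8.602425575256348)
[ 0.5444109 -0.160451 ] [0.54086694 0.01376165] [ 0.54454217 -0.20152491] -88.83460993737735 -89.0219805165095 -89.81688648212679 0.17424869545193966 0.2153179372968297
[ 0.39584575 -0.00841271] 0.1467066802337468 -171.30656271933668
[ 0.52317258 -0.12659765] 0.14147022414415078 -97.18507574301711
former [0.6449277  0.05858434] 0.11330363966689791 23.303271288740813
```

Call:
{"fn": "servo_tool", "kwargs": {
  "xyz": [
    [-0.0011,-0.0008,0],
    [-0.0011,-0.0008,0],
    [-0.0011,-0.0009,0],
    [-0.0011,-0.0009,0],
    [0,0,0]
  ],
  "rot": [
    [0,0,0.024],
    [0,0,0.024],
    [0,0,0.024],
    [0,0,0.024],
    [0,0,0]
  ],
  "claw": [1,1,1,1,1]
}}

```text
time: 11.12
ee_pos: [0.504, 0.0582, 0.0362]
orientation: [-2.775, -1.473, 0.001]
force: [0.1, 2.0, 0.0]
finger_gap: 0.001
grasp_force: 1.0
```

Call:
{"fn": "servo_tool", "kwargs": {
  "xyz": [
    [0,0,0],
    [0,0,0],
    [0,0,0],
    [0,0,0],
    [0,0,0]
  ],
  "rot": [
    [0,0,0],
    [0,0,0],
    [0,0,0],
    [0,0,0],
    [0,0,0]
  ],
  "claw": [1,1,1,1,1]
}}

```text
time: 11.75
ee_pos: [0.5046, 0.0582, 0.0363]
orientation: [2.775, 1.472, -0.0]
force: [0.7, -0.2, 0.9]
finger_gap: -0.002
grasp_force: 0.0
```

Run:
```python
from h import *
b=get_image("top");a=get_image("scene")
H=np.array([.5408,.0138])
E=lambda q:np.array([np.cos(np.radians(q)),np.sin(np.radians(q))])
T=H+.115*E(-88.95);m=[(*T,.065)]+[(*(T+.036*E(q)),.065) for q in range(0,360,45)]
crop(b,"t5",310,165,100,75,5,m);crop(a,"s5",250,150,100,75,5,m)
A=cv2.imread("pics/s5.png");B=cv2.imread("pics/t5.png")
cv2.imwrite("pics/st5.png",np.hstack([cv2.resize(A,(400,300)),cv2.resize(B,(400,300))]))
p=observe()["ee_pos"][:2]-H; print(np.degrees(np.arctan2(p[1],p[0])+np.arcsin(.02/np.linalg.norm(p))))
```

```text
149.49722287747807
```

View pics/st5.png

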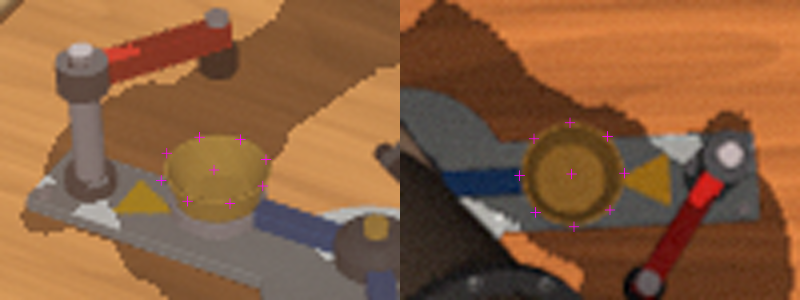

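The bowl is within a pixel or so of the predicted crosses. I'll back off, lift clear and move toward the red arm, then measure again with a clear view.

Call:
{"fn": "servo_tool", "kwargs": {
  "xyz": [
    [0.006,0.01,0],
    [0.006,0.01,0],
    [0,0,0.02],
    [0,0,0.05],
    [0,0,0.05]
  ],
  "rot": [
    [0,0,0],
    [0,0,0],
    [0,0,0],
    [0,0,0],
    [0,0,0]
  ],
  "claw": [1,1,1,1,1]
}}

```text
time: 12.48
ee_pos: [0.5166, 0.0796, 0.1576]
orientation: [-2.773, -1.474, 0.001]
force: [0.7, -0.1, -0.4]
finger_gap: -0.0
grasp_force: 0.0
```

Call:
{"fn": "servo_tool", "kwargs": {
  "xyz": [
    [0,0,0.04],
    [0,0,0.01],
    [-0.007,-0.03,0],
    [-0.007,-0.05,0],
    [-0.007,-0.05,0]
  ],
  "rot": [
    [0,0,0],
    [0,0,0],
    [0,0,0],
    [0,0,0],
    [0,0,0]
  ],
  "claw": [1,1,1,1,1]
}}

```text
time: 13.1
ee_pos: [0.4952, -0.0521, 0.2057]
orientation: [-2.773, -1.475, 0.001]
force: [0.3, -0.7, -0.1]
finger_gap: -0.001
grasp_force: 0.0
```

Call:
{"fn": "servo_tool", "kwargs": {
  "xyz": [
    [-0.007,-0.05,0],
    [-0.007,-0.05,0],
    [-0.007,-0.048,0],
    [0,0,0],
    [0,0,0]
  ],
  "rot": [
    [0,0,0],
    [0,0,0],
    [0,0,0],
    [0,0,0],
    [0,0,0]
  ],
  "claw": [1,1,1,1,1]
}}

```text
time: 13.72
ee_pos: [0.4747, -0.1986, 0.2057]
orientation: [-2.774, -1.473, 0.0]
force: [0.4, 1.2, -0.3]
finger_gap: 0.001
grasp_force: 0.0
```

Run:
```python
from h import *
b=get_image("top");a=get_image("scene")
H=np.array([.5408,.0138])
E=lambda q:np.array([np.cos(np.radians(q)),np.sin(np.radians(q))])
T=H+.115*E(-88.95);m=[(*T,.065)]+[(*(T+.036*E(q)),.065) for q in range(0,360,45)]
crop(b,"t6",270,145,160,120,5);crop(a,"s6",230,130,160,120,5,m)
A=cv2.imread("pics/s6.png");B=cv2.imread("pics/t6.png")
cv2.imwrite("pics/st6.png",np.hstack([cv2.resize(A,(267,200)),cv2.resize(B,(533,400))[:200]*0]) if 0 else B)
# red arm angle and blue spokes
h=cv2.cvtColor(b["image"],cv2.COLOR_RGB2HSV)
m=cv2.inRange(h,(105,100,30),(125,255,255));ys,xs=np.nonzero(m)
q=np.array([ray(b,x,y,.044) for x,y in zip(xs,ys)])-H; r=np.hypot(*q.T);an=np.degrees(np.arctan2(q[:,1],q[:,0]))
k=(r>.03)&(r<.08)
for c in(31,151,-89):
    s=k&(abs((an-c+180)%360-180)<25); 
    if s.sum()>3: v=q[s].mean(0); print(c,s.sum(),np.degrees(np.arctan2(v[1],v[0])))
print(observe()["ee_pos"])
```

```text
31 108 30.43638258648833
151 114 152.11094458460664
-89 118 -88.50234234092174
[ 0.47493642 -0.19783016  0.2060598 ]
```

View pics/st6.png

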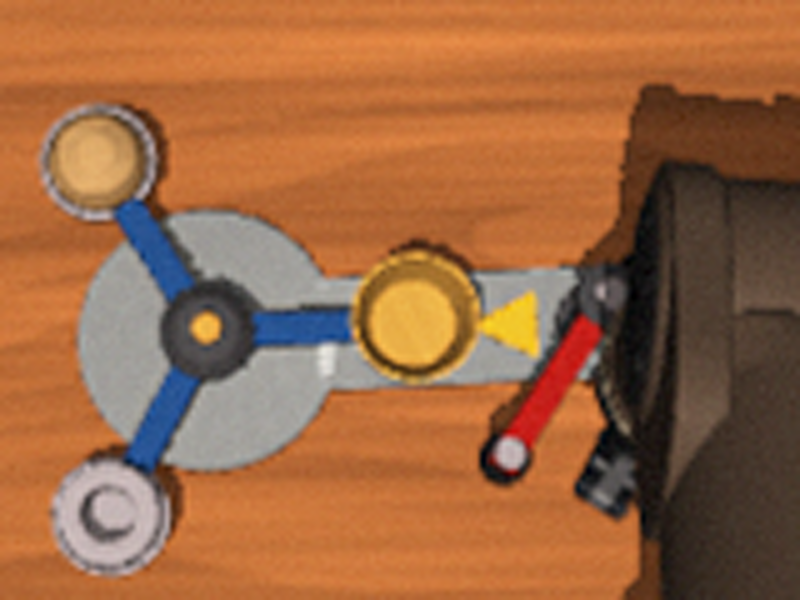

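Three spokes agree to within about 0.3° of the target on average, so the wheel is done. Next is the red arm, whose foot is at (507,455) and pivot at (602,288). I'll descend behind it.

Call:
{"fn": "servo_tool", "kwargs": {
  "xyz": [
    [0,0,-0.03],
    [0,0,-0.03],
    [0,0,-0.03],
    [0,0,-0.023],
    [0,0,0]
  ],
  "rot": [
    [0,0,0],
    [0,0,0],
    [0,0,0],
    [0,0,0],
    [0,0,0]
  ],
  "claw": [1,1,1,1,1]
}}

```text
time: 14.45
ee_pos: [0.4738, -0.1978, 0.092]
orientation: [-2.771, -1.475, 0.003]
force: [-0.1, 1.6, 0.0]
finger_gap: -0.001
grasp_force: 0.0
```

Call:
{"fn": "servo_tool", "kwargs": {
  "xyz": [
    [0.0018,0.0026,0],
    [0.0018,0.0026,0],
    [0.0018,0.0026,0],
    [0.0018,0.0026,0],
    [0.0018,0.0026,0]
  ],
  "rot": [
    [0,0,0],
    [0,0,0],
    [0,0,0],
    [0,0,0],
    [0,0,0]
  ],
  "claw": [1,1,1,1,1]
}}

```text
time: 15.08
ee_pos: [0.4837, -0.1864, 0.0935]
orientation: [2.775, 1.472, 0.0]
force: [-0.1, 0.2, 0.6]
finger_gap: 0.0
grasp_force: 0.0
```

Run:
```python
from h import *
print(observe()["ee_pos"],observe()["force"])
V=np.array([.5445,-.2015]);E=lambda a:np.array([np.cos(np.radians(a)),np.sin(np.radians(a))])
P=lambda p:V+.06*E(p)+.019*E(p+90)
prev=None
for p in np.arange(146,90,-7.86):
    x=P(p); print(round(p,1),np.round(x,4),None if prev is None else np.round((x-prev)/5,4)); prev=x
```

```text
[ 0.48371384 -0.18636963  0.09346612] [-0.0589912   0.18819467  0.61478378]
146.0 [ 0.4841 -0.1837] None
138.1 [ 0.4871 -0.1756] [0.0006 0.0016]
130.3 [ 0.4912 -0.168 ] [0.0008 0.0015]
122.4 [ 0.4963 -0.161 ] [0.001  0.0014]
114.6 [ 0.5023 -0.1548] [0.0012 0.0012]
106.7 [ 0.5091 -0.1495] [0.0014 0.0011]
98.8 [ 0.5165 -0.1451] [0.0015 0.0009]
91.0 [ 0.5245 -0.1418] [0.0016 0.0007]
```

Call:
{"fn": "servo_tool", "kwargs": {
  "xyz": [
    [0.0006,0.0017,0],
    [0.0006,0.0017,0],
    [0.0006,0.0017,0],
    [0.0006,0.0017,0],
    [0.0006,0.0017,0]
  ],
  "rot": [
    [0,0,-0.0274],
    [0,0,-0.0274],
    [0,0,-0.0274],
    [0,0,-0.0274],
    [0,0,-0.0274]
  ],
  "claw": [1,1,1,1,1]
}}

```text
time: 15.7
ee_pos: [0.4864, -0.178, 0.0933]
orientation: [2.871, 1.276, -0.0]
force: [-0.3, -0.4, -0.2]
finger_gap: 0.002
grasp_force: 0.6
```

Call:
{"fn": "servo_tool", "kwargs": {
  "xyz": [
    [0.0008,0.0015,0],
    [0.0008,0.0015,0],
    [0.0008,0.0015,0],
    [0.0008,0.0015,0],
    [0.0008,0.0015,0]
  ],
  "rot": [
    [0,0,-0.0274],
    [0,0,-0.0274],
    [0,0,-0.0274],
    [0,0,-0.0274],
    [0,0,-0.0274]
  ],
  "claw": [1,1,1,1,1]
}}

```text
time: 16.32
ee_pos: [0.4905, -0.1704, 0.0933]
orientation: [-2.951, -1.077, 0.0]
force: [-2.3, -0.3, 0.1]
finger_gap: 0.002
grasp_force: 0.6
```

Call:
{"fn": "servo_tool", "kwargs": {
  "xyz": [
    [0.001,0.0014,0],
    [0.001,0.0014,0],
    [0.001,0.0014,0],
    [0.001,0.0014,0],
    [0.001,0.0014,0]
  ],
  "rot": [
    [0,0,-0.0274],
    [0,0,-0.0274],
    [0,0,-0.0274],
    [0,0,-0.0274],
    [0,0,-0.0274]
  ],
  "claw": [1,1,1,1,1]
}}

```text
time: 16.95
ee_pos: [0.4956, -0.1634, 0.0933]
orientation: [3.018, 0.873, 0.0]
force: [-1.5, 0.4, 0.2]
finger_gap: -0.002
grasp_force: 0.6
```

Call:
{"fn": "servo_tool", "kwargs": {
  "xyz": [
    [0.0012,0.0012,0],
    [0.0012,0.0012,0],
    [0.0012,0.0012,0],
    [0.0012,0.0012,0],
    [0.0012,0.0012,0]
  ],
  "rot": [
    [0,0,-0.0274],
    [0,0,-0.0274],
    [0,0,-0.0274],
    [0,0,-0.0274],
    [0,0,-0.0274]
  ],
  "claw": [1,1,1,1,1]
}}

```text
time: 17.58
ee_pos: [0.5016, -0.1574, 0.0933]
orientation: [-3.071, -0.664, 0.0]
force: [-0.7, 0.3, 1.0]
finger_gap: 0.001
grasp_force: 0.7
```

Call:
{"fn": "servo_tool", "kwargs": {
  "xyz": [
    [0.0014,0.0011,0],
    [0.0014,0.0011,0],
    [0.0014,0.0011,0],
    [0.0014,0.0011,0],
    [0.0014,0.0011,0]
  ],
  "rot": [
    [0,0,-0.0274],
    [0,0,-0.0274],
    [0,0,-0.0274],
    [0,0,-0.0274],
    [0,0,-0.0274]
  ],
  "claw": [1,1,1,1,1]
}}

```text
time: 18.2
ee_pos: [0.5087, -0.152, 0.0933]
orientation: [3.109, 0.452, 0.0]
force: [-2.1, 1.3, -0.1]
finger_gap: 0.003
grasp_force: 0.6
```

Call:
{"fn": "servo_tool", "kwargs": {
  "xyz": [
    [0.0015,0.0009,0],
    [0.0015,0.0009,0],
    [0.0015,0.0009,0],
    [0,0,0],
    [0,0,0]
  ],
  "rot": [
    [0,0,-0.0274],
    [0,0,-0.0274],
    [0,0,-0.0274],
    [0,0,0],
    [0,0,0]
  ],
  "claw": [1,1,1,1,1]
}}

```text
time: 18.82
ee_pos: [0.5135, -0.1495, 0.0935]
orientation: [3.124, 0.327, 0.001]
force: [0.8, -0.2, 1.1]
finger_gap: -0.002
grasp_force: 0.0
```

Run:
```python
from h import *
b=get_image("top");a=get_image("scene")
V=np.array([.5445,-.2015]);p=observe()["ee_pos"][:2]-V
print(np.degrees(np.arctan2(p[1],p[0])-np.arcsin(.019/np.linalg.norm(p))),np.linalg.norm(p))
crop(b,"t7",310,165,100,75,5);crop(a,"s7",250,140,100,75,5)
A=cv2.imread("pics/s7.png");B=cv2.imread("pics/t7.png")
cv2.imwrite("pics/st7.png",np.hstack([cv2.resize(A,(400,300)),cv2.resize(B,(400,300))]))
```

```text
102.67890686319424 0.06062072798804372
```

View pics/st7.png

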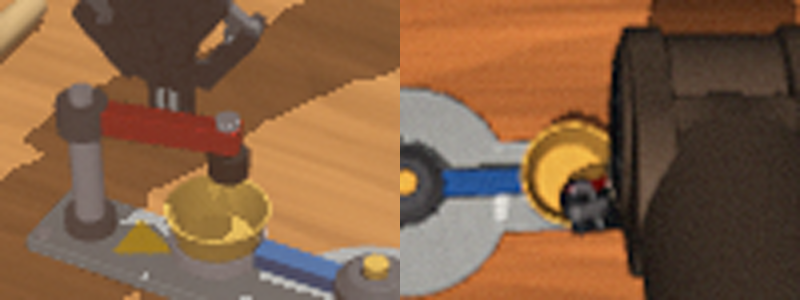

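The foot (pin top at about (228,118) in the left half) is short of the bowl's middle. I'll get the angle from the scene camera.

Run:
```python
from h import *
a=get_image("scene");V=np.array([.5445,-.2015])
for p in((228,117),): 
  for z in(.120,.124):
    q=ray(a,250+p[0]/4-.5,140+p[1]/4-.5,z)-V; print(z,q,np.linalg.norm(q),np.degrees(np.arctan2(q[1],q[0])))
for q in(102.7,101,91): 
    X=V+.1*np.array([np.cos(np.radians(q)),np.sin(np.radians(q))]); u=proj(a,np.array([*X,.122])); print(q,(u[0]+.5-250)*4,(u[1]+.5-140)*4)
q=proj(a,np.array([*V,.128]));print((q[0]+.5-250)*4,(q[1]+.5-140)*4)
```

```text
0.12 [-0.03103939  0.09540293] 0.10032528611535572 108.0223246925693
0.124 [-0.02634835  0.09801576] 0.10149544317886112 105.0464063262293
102.7 224.18662761477594 122.84450816419235
101 222.8571794373945 125.49543774013614
91 212.32663858154228 140.72905743841375
77.42625444031273 91.60299435925094
```

Call:
{"fn": "servo_tool", "kwargs": {
  "xyz": [
    [0.0013,0.0007,0],
    [0.0013,0.0007,0],
    [0.0013,0.0006,0],
    [0.0013,0.0006,0],
    [0.0013,0.0006,0]
  ],
  "rot": [
    [0,0,-0.024],
    [0,0,-0.024],
    [0,0,-0.024],
    [0,0,-0.024],
    [0,0,-0.024]
  ],
  "claw": [1,1,1,1,1]
}}

```text
time: 19.6
ee_pos: [0.5196, -0.146, 0.0933]
orientation: [-3.139, -0.137, 0.0]
force: [-0.7, -0.7, 1.8]
finger_gap: -0.003
grasp_force: 0.6
```

Call:
{"fn": "servo_tool", "kwargs": {
  "xyz": [
    [0.0013,0.0006,0],
    [0.0012,0.0005,0],
    [0.0007,0.0003,0],
    [0.0003,0.0001,0],
    [0,0,0]
  ],
  "rot": [
    [0,0,-0.024],
    [0,0,-0.024],
    [0,0,-0.015],
    [0,0,0],
    [0,0,0]
  ],
  "claw": [1,1,1,1,1]
}}

```text
time: 20.23
ee_pos: [0.5231, -0.1446, 0.0933]
orientation: [3.141, 0.041, 0.0]
force: [-1.5, -0.7, 0.7]
finger_gap: -0.002
grasp_force: 0.4
```

Run:
```python
from h import *
a=get_image("scene")
V=np.array([.5445,-.2015]);p=observe()["ee_pos"][:2]-V
print(np.degrees(np.arctan2(p[1],p[0])-np.arcsin(.019/np.linalg.norm(p))),np.linalg.norm(p))
crop(a,"s8",250,140,100,75,8)
```

```text
92.39556131248744 0.06081225924360534
```

View pics/s8.png

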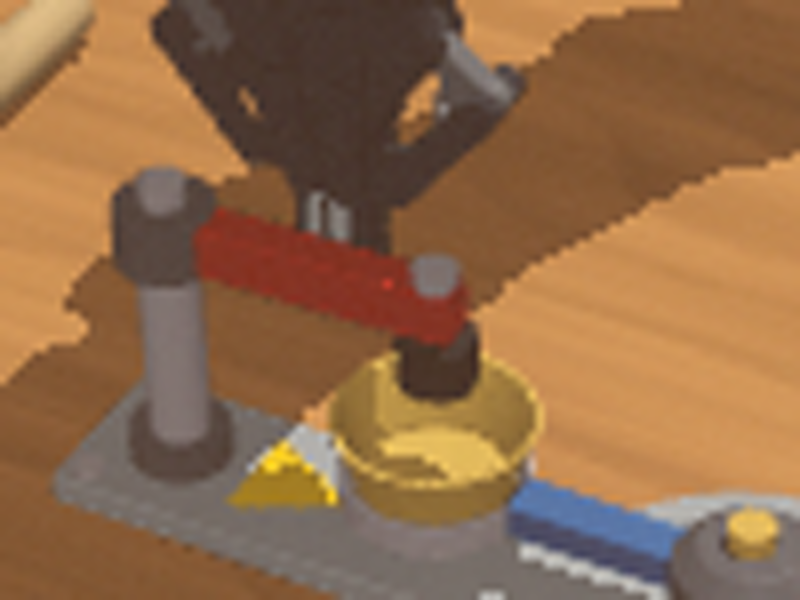

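The foot is nearly over the middle of the bowl, with its pin top at (437,270), about 1.5° short. One small nudge, then back off and lift.

Call:
{"fn": "servo_tool", "kwargs": {
  "xyz": [
    [0.0007,0.0002,0],
    [0.0007,0.0002,0],
    [0,0,0],
    [0,0,0],
    [-0.004,0,0]
  ],
  "rot": [
    [0,0,-0.013],
    [0,0,-0.012],
    [0,0,0],
    [0,0,0],
    [0,0,0]
  ],
  "claw": [1,1,1,1,1]
}}

```text
time: 20.9
ee_pos: [0.5207, -0.1442, 0.0934]
orientation: [3.141, 0.001, 0.001]
force: [0.2, -0.1, -0.1]
finger_gap: 0.0
grasp_force: 0.0
```

Call:
{"fn": "servo_tool", "kwargs": {
  "xyz": [
    [-0.015,0,0],
    [-0.02,0,0],
    [-0.03,0,0.02],
    [0,0,0.05],
    [0,0,0.05]
  ],
  "rot": [
    [0,0,0],
    [0,0,0],
    [0,0,0],
    [0,0,0],
    [0,0,0]
  ],
  "claw": [1,1,1,1,1]
}}

```text
time: 21.52
ee_pos: [0.4536, -0.1443, 0.2144]
orientation: [-3.142, -0.0, 0.002]
force: [1.9, -0.4, 0.2]
finger_gap: -0.006
grasp_force: 0.0
```

Call:
{"fn": "servo_tool", "kwargs": {
  "xyz": [
    [-0.01,-0.05,0.02],
    [-0.01,-0.05,0],
    [-0.01,-0.05,0],
    [-0.01,-0.04,0],
    [0,0,0]
  ],
  "rot": [
    [0,0,0],
    [0,0,0],
    [0,0,0],
    [0,0,0],
    [0,0,0]
  ],
  "claw": [1,1,1,1,1]
}}

```text
time: 22.15
ee_pos: [0.4126, -0.3375, 0.2329]
orientation: [3.14, -0.009, -0.002]
force: [-0.2, 1.9, -0.7]
finger_gap: -0.003
grasp_force: 0.0
```

Run:
```python
from h import *
b=get_image("top")
H=np.array([.5408,.0138]);V=np.array([.5445,-.2015])
h=cv2.cvtColor(b["image"],cv2.COLOR_RGB2HSV)
def sp(lo,hi,z,O,r0,r1,cs,w=25):
    m=cv2.inRange(h,lo,hi)
    m[:, :330 if z>.1 else 0]=0
    ys,xs=np.nonzero(m)
    q=np.array([ray(b,x,y,z) for x,y in zip(xs,ys)])-O; r=np.hypot(*q.T);an=np.degrees(np.arctan2(q[:,1],q[:,0]))
    k=(r>r0)&(r<r1)
    for c in cs:
        s=k&(abs((an-c+180)%360-180)<w)
        if s.sum()>3: v=q[s].mean(0); print(c,s.sum(),np.degrees(np.arctan2(v[1],v[0])))
sp((105,100,30),(125,255,255),.044,H,.03,.08,(31,151,-89))
mm=cv2.inRange(h,(0,190,60),(4,255,255))|cv2.inRange(h,(175,190,60),(179,255,255))
ys,xs=np.nonzero(mm[180:230,340:400]);q=np.array([ray(b,x+340,y+180,.118) for x,y in zip(xs,ys)])-V
v=q.mean(0);print("red",len(q),v,np.degrees(np.arctan2(v[1],v[0])))
crop(b,"t9",300,165,100,75,8)
print(observe()["ee_pos"])
```

```text
31 111 30.34862565002394
151 115 152.02849295523018
-89 116 -88.67050367662762
red 165 [-0.0014795   0.05503504] 91.53990902521068
[ 0.41377921 -0.33523331  0.23297003]
```

View pics/t9.png

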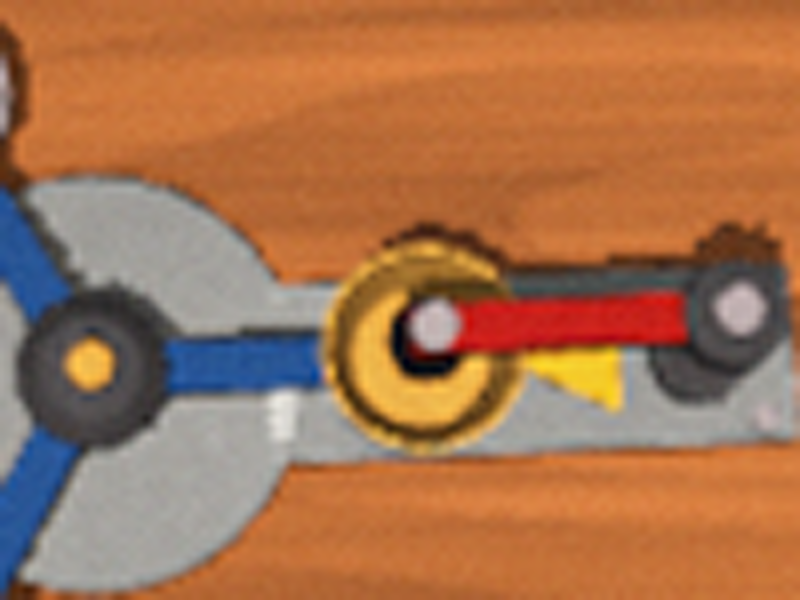

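The bowl is at the wedge and the foot, at (430,335), is above its middle, about 0.5° off line. The robot is clear, so I'll hand in.

```bash
python3 -c "from rig import *;print(sign_off())"
```

```text
the job is handed in; nothing more can be done
None
```

I've handed the job in: by the last top-camera picture, the brass bowl stands at the yellow wedge in line with the post (within about 1 mm), and the red arm's foot is over the middle of the bowl (about 1 mm off), all in about 22 s with the robot clear of everything.

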